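Find the key that unlocks the steel box

TASK

One of the three keys in the wooden rack works the lock on top of the steel box; of the others one blade is too broad to go in and one is a thin pin that only spins in the slot. Find the key that works, push it fully home in the slot, then turn it clockwise (seen from above) until it stops, and let go, leaving it upright in the lock. The other two keys must end in the rack places where they stood.

Things in the scene. Friction and masses are not known exactly. Their poses are not given: they have to be found in the camera images.
- red_key: Upright key hanging by its collar in the rack: red flat bow (grip) on top, 40 wide (y) x 40 high x 10 thick (x), 46 to 86 mm above the tip; steel collar 28 in diameter at 30 to 36 mm; below it a steel blade 30 long, flat, 20 wide (y) x 8 thick (x). Origin: middle of the blade's tip; z up along the key, y along the bow's width. 50 to 100 g. Lifts straight up; the three colours stand in any order.
- blue_key: Upright key hanging by its collar in the rack: blue flat bow (grip) on top, 40 wide (y) x 40 high x 10 thick (x), 46 to 86 mm above the tip; steel collar 28 in diameter at 30 to 36 mm; below it a steel blade 30 long, flat, 33 wide (y) x 8 thick (x). Origin: middle of the blade's tip; z up along the key, y along the bow's width. 50 to 100 g. Lifts straight up; the three colours stand in any order.
- yellow_key: Upright key hanging by its collar in the rack: yellow flat bow (grip) on top, 40 wide (y) x 40 high x 10 thick (x), 46 to 86 mm above the tip; steel collar 28 in diameter at 30 to 36 mm; below it a steel blade 30 long, a round pin 8 in diameter. Origin: middle of the blade's tip; z up along the key, y along the bow's width. 50 to 100 g. Lifts straight up; the three colours stand in any order.
- slot (a point): Middle of the key slot's mouth, on the brass plug in the blue lid of the fixed grey steel box (144 x 194, face 67 mm above the bench). Slot straight down, 26 long (y) x 12 wide (x), 36 deep; a key is home when its collar rests on the face, tip 30 mm below this point. A ring of 40 inner diameter stands 3 mm proud round the face. z up; turns with the plug.
- key_rack: Fixed wooden rack: a plate 50 (x) x 210 (y) on two feet, its top 45 mm above the bench, with three slots 12 (x) x 38 (y), at y = -65, 0 and 65 mm, a key in each with its bow along y. Origin on the bench under its middle.
- lock (a joint): Angle of the brass plug, rad: about 0 to 0.12 locked at the start; grows as it turns clockwise seen from above, to a stop at 1.15 (unlocked). Light friction (0.05 N m), stays where it is left. The right key has about 0.2 rad of play in the slot.
Mind the look-alikes: they are no part of the job. Leave any white look-alike of the red_key alone.

How it is judged:
By the outcome, as a careful person would: the job done as asked, in the order asked, and still so for the second after the job is handed in, with the robot touching nothing.
It also fails if it takes over 64 s, if anything falls off the work surface, if the arm or the gripper's body presses on something with over 40 N, if the wrist force passes 120 N, or if a joint passes its speed limit or range.

ROBOT

A 6-joint arm with a two-finger parallel gripper is mounted at the origin on a cart in front of the work surface, level with it; the furniture and walls round the work are solid. World frame = base frame: x ahead of the robot, y to its left, z up, the work surface at z = 0. Lengths are in m, angles in rad, forces in N, time in s.
With the tool pointing down it reaches from about 0.325 to 0.925 m from the base axis. Payload 3.1 kg.
Tool frame: the origin (TCP) lies on the centre line of the jaws, within the pads' length; the fingertips stand 19 mm ahead of it and the grasp point (between the pads) is the TCP; z points along the fingers, y is the line along which they close (so a half turn about z gives the same grasp; the last joint's range is limited). The gripper opens to 85 mm and grips with 20 to 120 N. Pads are 22 mm wide; open, the fingers measure 114 mm over their backs; the gripper's body (76 mm by 85 mm) begins 54 mm behind the grasp point. The pads swing forward as they close: fully open they stand 13 mm farther back than shut.
Start: joints at [-1.342, 0.217, 1.613, -0, 1.311, -0.112], TCP at [0.209, -0.589, 0.25] pointing down, gripper open.
Joint ranges: [-2.75, 2.75], [-0.78, 2.1], [0.31, 2.55], [-1.13, 4.27], [0.13, 2.63], [-2.58, 2.58]. Speed limits (rad/s): [2.79, 2.79, 3.14, 3.14, 3.14, 3.14].

INTERFACE

Orientations are given as [roll, pitch, yaw] about the fixed x, y, z axes, in that order (R = Rz(yaw) Ry(pitch) Rx(roll)).
In Python, from rig import * gives the robot as it stands.
- The arm moves only by the tool move_arm, never from a script. Its argument "series" is a list of rows, each a list of 5 numbers: the closure, from -1 (fully open) to 1 (shut), so that 0 is half open, then the shift along the tool's x, y, z scaled (see below), then the turn about the tool's z scaled (see below). A call has 1 to 10 rows; each row shifts and turns the commanded pose from where the row before left it, along the tool's axes as they then stand; what a row does not reach is not made up. The controller multiplies each number of a shift by 0.4 m and each number of a turn by 120 degrees. A row lasts 1/12 s, in which the tool goes at most 41.7 mm and 7.16 degrees, less where a joint would pass 70% of its speed; a pose out of reach is approached as far as the arm can. A call with a number of a shift or a turn outside -1 to 1 is refused whole. A call with a gripper value outside its range is refused whole. The fingers move at their own pace and stop on an object; "squeeze" is the grip in N (left out, the last holds). Time passes only in rows, so rows that do not move let the fingers close. It gives the time, the measured TCP pose, the force, the opening and the grip force at its end, in the units of the state.
- get_state(): the state, without advancing time (a new reading comes with each control period).
- snapshot(name): name is "scene" or "top"; returns (picture, depth): 480x640x3 uint8, blue, green, red; 480x640 float32, m along the optical axis (not along the pixel's ray), 0 where there is no reading.
- camera_model(name): a dict with "K" (3x3 intrinsics, pixels), "T" (4x4, takes a point from camera to world coordinates). Camera axes: x right, y up, looking along -z (the intrinsics and any distortion apply to the point x, -y, -z); pixel columns grow to the right and rows downward; lengths in m; the calibration is good to about 2 mm. A picture is of the moment at which its call begins. camera_model takes no time and is no camera call.
- close_job(): hands the job in; it is judged then, once.
The state is a dict: "time_s": time; "joint_positions": joint angles; "dq": joint speeds; "tau": joint torques, N m; "ee_pos": TCP position; "tcp_rot": TCP orientation; "force": force on the tool from outside, world axes, zero at the start; "ft_torque": the same for the moment, N m; "grip_width": finger opening in m; "finger_force": force on a finger pad.
Only numpy, scipy, OpenCV 4.12 (cv2) and the standard library are available. Lean on these libraries where they do the work, as an engineer would, in place of code of your own. Each camera call takes 0.05 s, during which the arm holds its last target. There are 200 camera calls.

## Working session

There is one attempt and no reset: what is moved stays moved. The work goes in short steps, Python scripts to look and compute and a tool call to move; the robot and the scene stay as the last step left them, time stands still between calls to the robot, and variables do not carry over. Pictures are saved under pics/ and viewed, at most 10 in all, crops included, and the job is handed in when it is done.

Besides the shell and the picture viewer there is one more tool, called after "Emit:" by a JSON object that holds its "fn" and its "kwargs". move_arm: Moves the arm, as the interface text tells. Shifts and turns lie within -1 to 1; 1 stands for 0.4 m of shift or 120 degrees of turn. Its arguments: {"type":"object","properties":{"series":{"type":"array"},"squeeze":{"type":"number"}},"required":["series"]}

```bash
ls; mkdir -p pics; python3 - <<'E'
from rig import *
import cv2,numpy as np
s=get_state(); print(s)
for n in("scene","top"):
    p,d=snapshot(n); cv2.imwrite(f"pics/{n}0.png",p); np.save(f"pics/{n}0.npy",d); m=camera_model(n); print(n,m)
E
```

```text
pics
{'time_s': 0.0, 'joint_positions': array([-1.34219032e+00,  2.17769052e-01,  1.61490517e+00, -2.52621451e-05,
        1.31130030e+00, -1.12220433e-01]), 'dq': array([ 4.44302915e-04, -5.29443696e-04,  7.73896463e-05, -2.36320592e-04,
        1.69497699e-04,  1.02856572e-03]), 'tau': array([ 3.69600675e-04, -3.96842551e+01, -3.03853405e+01, -2.84077385e-05,
        9.62586404e-03, -1.56041446e-07]), 'ee_pos': array([ 0.20874555, -0.58830478,  0.2489741 ]), 'tcp_rot': array([-3.13922303e+00, -2.42486845e-04,  3.40832662e-01]), 'force': array([ 0.51191874,  0.00165828, -1.06265629]), 'ft_torque': array([ 0.03615574, -0.04163197, -0.02545211]), 'finger_force': 0.0, 'grip_width': 0.08547225373313899}
scene {'K': array([[478.08415145,   0.        , 321.8917512 ],
       [  0.        , 478.08415145, 240.87579008],
       [  0.        ,   0.        ,   1.        ]]), 'T': array([[-0.83939095,  0.3594148 , -0.40773009,  0.20278299],
       [-0.5434789 , -0.56510348,  0.62071631,  0.49114063],
       [-0.00731507,  0.74261636,  0.66967711,  0.6240121 ],
       [ 0.        ,  0.        ,  0.        ,  1.        ]])}
top {'K': array([[557.03485361,   0.        , 316.65143894],
       [  0.        , 557.03485361, 236.13960125],
       [  0.        ,   0.        ,   1.        ]]), 'T': array([[ 0.00424828,  0.9992494 , -0.0385045 ,  0.50592735],
       [-0.99980039,  0.00499604,  0.01934478, -0.0262584 ],
       [ 0.01952263,  0.03841464,  0.99907116,  1.2831254 ],
       [ 0.        ,  0.        ,  0.        ,  1.        ]])}
```

View pics/scene0.png

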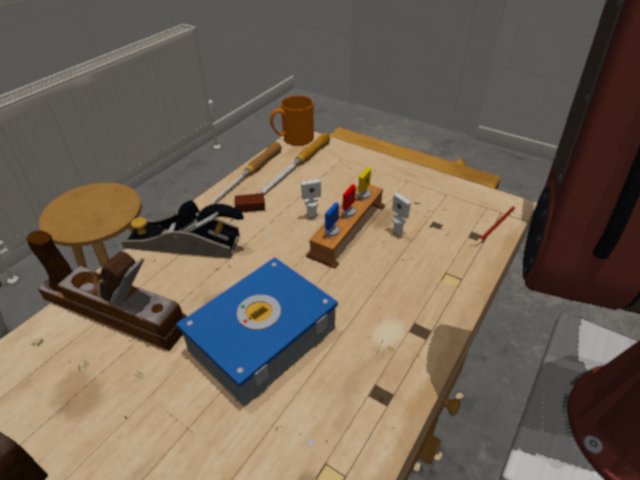

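View pics/top0.png

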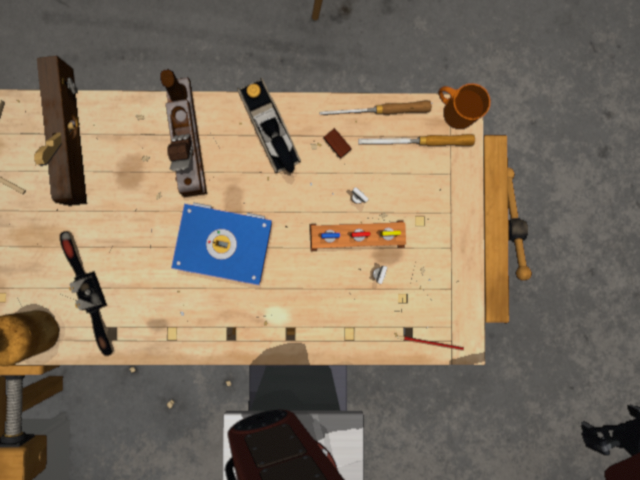

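The rack is at about (358,235) in the top view, with blue, red and yellow keys in order of pixel column. The box lock is at (221,244). White look-alikes stand at (358,197) and (379,272). Red should be the right key: its blade is 20 wide and the slot is 26.

```bash
cat > h.py <<'E'
from rig import *
import cv2,numpy as np
def ray(n,uv):
    m=camera_model(n);K,T=m["K"],m["T"]
    d=np.linalg.inv(K)@[uv[0],uv[1],1]; return T[:3,3],T[:3,:3]@(d*[1,-1,-1])
def onz(n,uv,z):
    o,d=ray(n,uv); return o+d*(z-o[2])/d[2]
def tri(a,b):
    (o1,d1),(o2,d2)=ray("scene",a),ray("top",b)
    t=np.linalg.lstsq(np.c_[d1,-d2],o2-o1,rcond=None)[0]
    p,q=o1+d1*t[0],o2+d2*t[1]; return (p+q)/2,np.linalg.norm(p-q)
def mask(img,col):
    h=cv2.cvtColor(img,cv2.COLOR_BGR2HSV); H,S,V=cv2.split(h)
    r={"red":((H<5)|(H>174))&(S>190)&(V>90),"yellow":(abs(H.astype(int)-28)<6)&(S>190)&(V>120),"blue":(abs(H.astype(int)-110)<12)&(S>150)}[col]
    return r.astype(np.uint8)
def blobs(img,col,box,amin=8):
    x0,y0,x1,y1=box; n,l,s,c=cv2.connectedComponentsWithStats(mask(img,col)[y0:y1,x0:x1])
    return [(tuple((c[i]+[x0,y0]).round(1)),int(s[i,4]),s[i,:4].tolist()) for i in range(1,n) if s[i,4]>=amin]
E
python3 - <<'E'
from h import *
S=cv2.imread("pics/scene0.png");T=cv2.imread("pics/top0.png")
R={}
for c in("red","blue","yellow"):
    a=blobs(S,c,(318,160,390,245));b=blobs(T,c,(300,215,415,255)); print(c,a,b)
    a=max(a,key=lambda t:t[1]);b=max(b,key=lambda t:t[1]);print(tri(a[0],b[0]),onz("top",b[0],.1))
A=cv2.resize(S[285:345,220:300],None,fx=8,fy=8,interpolation=cv2.INTER_CUBIC)[:, :]
B=cv2.resize(T[220:268,195:250],None,fx=10,fy=10,interpolation=cv2.INTER_CUBIC)
C=np.zeros((600,800,3),np.uint8)
A=cv2.resize(S[290:335,230:290],(400,300),interpolation=cv2.INTER_CUBIC);B=cv2.resize(T[222:267,192:252],(400,300),interpolation=cv2.INTER_CUBIC)
D=cv2.resize(S[160:265,300:440],(400,300),interpolation=cv2.INTER_CUBIC);E=cv2.resize(T[180:285,295:435],(400,300),interpolation=cv2.INTER_CUBIC)
C[:300,:400]=A;C[:300,400:]=B;C[300:,:400]=D;C[300:,400:]=E
cv2.imwrite("pics/c1.png",C)
E
```

```text
red [((np.float64(349.0), np.float64(190.8)), 66, [26, 25, 11, 12])] [((np.float64(360.4), np.float64(233.9)), 64, [51, 17, 19, 5])]
(array([ 0.55716768, -0.14258983,  0.09598136]), np.float64(0.0005321257143850285)) [ 0.55676405 -0.14232772  0.1       ]
blue [((np.float64(331.2), np.float64(216.0)), 201, [8, 43, 12, 27])] [((np.float64(329.7), np.float64(235.1)), 55, [22, 18, 17, 5])]
(array([ 0.55509042, -0.07745786,  0.0810721 ]), np.float64(0.0010433942251619418)) [ 0.55387707 -0.07691774  0.1       ]
yellow [((np.float64(364.5), np.float64(173.1)), 57, [41, 8, 12, 11])] [((np.float64(391.5), np.float64(232.8)), 64, [82, 16, 19, 5])]
(array([ 0.56040069, -0.20885505,  0.09647055]), np.float64(0.0018059430402425454)) [ 0.55944871 -0.20874487  0.1       ]
```

View pics/c1.png

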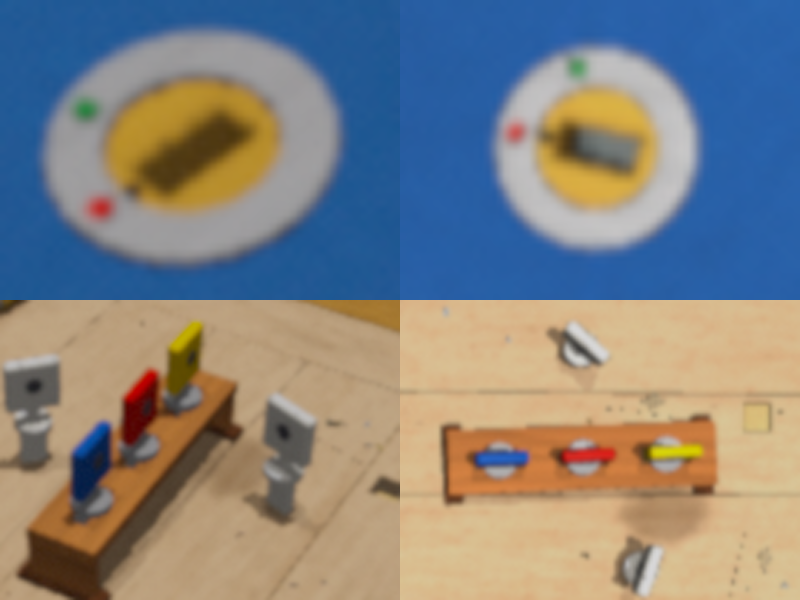

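```bash
cat >> h.py <<'E'
def plug(n,img):
    x0,y0,x1,y1=(230,290,290,335) if n=="scene" else (192,222,252,267)
    c=cv2.resize(img[y0:y1,x0:x1],None,fx=8,fy=8,interpolation=cv2.INTER_CUBIC)
    h=cv2.cvtColor(c,cv2.COLOR_BGR2HSV).astype(int)
    f=lambda p:(np.asarray(p)+.5)/8-.5+[x0,y0]
    big=lambda m:max(cv2.findContours(m.astype(np.uint8),cv2.RETR_EXTERNAL,cv2.CHAIN_APPROX_NONE)[0],key=cv2.contourArea)
    br=cv2.convexHull(big((abs(h[...,0]-23)<8)&(h[...,1]>120)))
    e=cv2.fitEllipse(br); ring=cv2.fitEllipse(cv2.convexHull(big((h[...,1]<110))))
    inn=np.zeros(c.shape[:2],np.uint8); cv2.ellipse(inn,(e[0],(e[1][0]*.8,e[1][1]*.8),e[2]),1,-1)
    sl=cv2.minAreaRect(big((inn>0)&((h[...,2]<140)|(h[...,1]<120))))
    print(n,"brass",e,"ring",ring[1])
    pts=f(cv2.boxPoints(sl))
    W=np.array([onz(n,p,.067)[:2] for p in pts])
    print(" brass c",onz(n,f(e[0]),.067)," ring c",onz(n,f(ring[0]),.070)," slot c",W.mean(0))
    print(" slot sides",[(round(float(np.hypot(*d)),4),round(float(np.arctan(-d[0]/d[1])),3)) for d in (W[1]-W[0],W[2]-W[1])])
E
python3 - <<'E'
from h import *
S=cv2.imread("pics/scene0.png");T=cv2.imread("pics/top0.png")
plug("scene",S);plug("top",T)
b=mask(T,"blue")[195:295,160:285]
r=cv2.minAreaRect(max(cv2.findContours(b,0,1)[0],key=cv2.contourArea));P=cv2.boxPoints(r)+[160,195]
W=np.array([onz("top",p,.067)[:2] for p in P]);print("lid",W.mean(0),[(np.hypot(*d),np.arctan2(d[1],d[0])) for d in np.diff(W,axis=0)])
E
```

```text
scene brass ((230.5142059326172, 173.63772583007812), (151.93214416503906, 206.28598022460938), 79.73558807373047) ring (282.92828369140625, 364.16546630859375)
 brass c [0.53663197 0.15801991 0.067     ]  ring c [0.5344267  0.16042677 0.07      ]  slot c [0.53529716 0.15933472]
 slot sides [(0.0291, -0.216), (0.0134, 1.135)]
top brass ((235.77923583984375, 177.21728515625), (137.42684936523438, 138.8895721435547), 44.84360122680664) ring (248.51722717285156, 250.3741912841797)
 brass c [0.53525491 0.15829938 0.067     ]  ring c [0.53511119 0.15792692 0.07      ]  slot c [0.53565738 0.15896456]
 slot sides [(0.0126, 1.344), (0.0287, -0.234)]
lid [0.53516515 0.15687876] [(np.float64(0.14018128728216778), np.float64(-0.18293830677173087)), (np.float64(0.1913628722572395), np.float64(-1.7631991693927829)), (np.float64(0.14043117103577268), np.float64(2.9521334649392106))]
```

Emit:
{"fn": "move_arm", "kwargs": {"series": [[0,0.0745,-0.0475,0,0],[0,0.0745,-0.0475,0,0],[0,0.0745,-0.0475,0,0],[0,0.0745,-0.0475,0,0],[0,0.0745,-0.0475,0,0],[0,0.0745,-0.0475,0,0],[0,0.0745,-0.0475,0,0],[0,0.0745,-0.0475,0,0],[0,0.0745,-0.0475,0,0],[0,0.0745,-0.0475,0,0]]}}

```text
time_s: 0.93
ee_pos: [0.4268, -0.3086, 0.2498]
tcp_rot: [-3.141, 0.0, 0.341]
force: [0.6, 0.4, -0.5]
grip_width: 0.043
finger_force: 0.0
```

Emit:
{"fn": "move_arm", "kwargs": {"series": [[0,0.0745,-0.0475,0,0],[0,0.0745,-0.0475,0,0],[0,0.0745,-0.0475,0,0],[0,0.0745,-0.0475,0,0],[0,0.0745,-0.0475,0,0],[0,0.0745,-0.0475,0,0]]}}

```text
time_s: 1.43
ee_pos: [0.5571, -0.1414, 0.2498]
tcp_rot: [-3.141, 0.001, 0.341]
force: [0.6, -0.5, 0.5]
grip_width: 0.0425
finger_force: 0.0
```

Emit:
{"fn": "move_arm", "kwargs": {"series": [[0,0,0,0,-0.059],[0,0,0,0,-0.059],[0,0,0,0,-0.059],[0,0,0,0,-0.059],[0,0,0,0,-0.059],[0,0,0,0,-0.059],[0,0,0,0,-0.059],[0,0,0,0,-0.059],[0,0,0,0,-0.059],[0,0,0,0,-0.059]], "squeeze": 40}}

```text
time_s: 2.27
ee_pos: [0.5562, -0.143, 0.2496]
tcp_rot: [-3.14, -0.001, 1.583]
force: [-0.7, -0.5, 0.4]
grip_width: 0.0431
finger_force: 0.0
```

Emit:
{"fn": "move_arm", "kwargs": {"series": [[0,0,0,0,-0.018],[0,0,0,0,0],[0,0,0,0,0]]}}

```text
time_s: 2.52
ee_pos: [0.5564, -0.143, 0.2498]
tcp_rot: [-3.141, -0.0, 1.613]
force: [0.5, 0.1, -0.3]
grip_width: 0.043
finger_force: 0.0
```

Emit:
{"fn": "move_arm", "kwargs": {"series": [[0,0,0,0.0835,0],[0,0,0,0.0835,0],[0,0,0,0.0835,0],[0,0,0,0.0835,0],[0,0,0,0.0835,0],[0,0,0,0,0],[0,0,0,0,0]]}}

```text
time_s: 3.1
ee_pos: [0.5545, -0.1423, 0.081]
tcp_rot: [-3.136, -0.003, 1.613]
force: [0.1, -0.3, 0.4]
grip_width: 0.0427
finger_force: 0.0
```

```bash
python3 - <<'E'
from h import *
s,_=snapshot("scene");t,_=snapshot("top")
C=np.hstack([cv2.resize(s[150:255,300:440],(400,300)),cv2.resize(t[180:285,295:435],(400,300))])
cv2.imwrite("pics/c2.png",C);print(get_state()["ee_pos"])
E
```

```text
[ 0.55825448 -0.14375642  0.08534231]
```

View pics/c2.png

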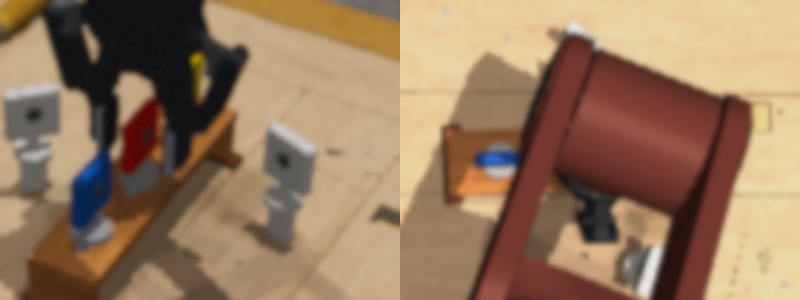

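The fingers straddle the red bow, at about (140,140) in the left crop, and clear the blue and white keys. I'll close, then lift.

Emit:
{"fn": "move_arm", "kwargs": {"series": [[1,0,0,0,0],[1,0,0,0,0],[1,0,0,0,0],[1,0,0,0,0],[1,0,0,0,0],[1,0,0,0,0],[1,0,0,0,0]], "squeeze": 60}}

```text
time_s: 3.78
ee_pos: [0.5578, -0.1438, 0.0858]
tcp_rot: [3.139, 0.002, 1.614]
force: [-3.4, -0.3, 6.8]
grip_width: 0.0091
finger_force: 58.6
```

Emit:
{"fn": "move_arm", "kwargs": {"series": [[1,0,0,-0.02,0],[1,0,0,-0.04,0],[1,0,0,-0.05,0],[1,0,0,-0.07,0],[1,0,0,-0.08,0],[1,0,0,-0.08,0],[1,0,0,-0.04,0],[1,0,0,0,0],[1,0,0,0,0]]}}

```text
time_s: 4.53
ee_pos: [0.5574, -0.1434, 0.2368]
tcp_rot: [3.138, 0.001, 1.614]
force: [-0.3, -0.1, -1.4]
grip_width: 0.0094
finger_force: 58.4
```

Emit:
{"fn": "move_arm", "kwargs": {"series": [[1,0,0,0,0.0425],[1,0,0,0,0.0425],[1,0,0,0,0.0425],[1,0,0,0,0],[1,0.0804,-0.0246,0,0],[1,0.0804,-0.0246,0,0],[1,0.0804,-0.0246,0,0],[1,0.0804,-0.0246,0,0],[1,0.0804,-0.0246,0,0],[1,0.0804,-0.0246,0,0]]}}

```text
time_s: 5.37
ee_pos: [0.5403, 0.0596, 0.2332]
tcp_rot: [-3.138, 0.001, 1.349]
force: [0.4, 0.0, -1.5]
grip_width: 0.0092
finger_force: 58.4
```

Emit:
{"fn": "move_arm", "kwargs": {"series": [[1,0.0804,-0.0246,0,0],[1,0.0804,-0.0246,0,0],[1,0.0804,-0.0246,0,0],[1,0,0,0.06,0],[1,0,0,0.06,0],[1,0,0,0.06,0],[1,0,0,0,0],[1,0,0,0,0],[1,0,0,0,0],[1,0,0,0,0]]}}

```text
time_s: 6.2
ee_pos: [0.5358, 0.1587, 0.1649]
tcp_rot: [3.139, -0.001, 1.347]
force: [-0.1, 0.6, -0.6]
grip_width: 0.0091
finger_force: 58.5
```

```bash
python3 - <<'E'
from h import *
s,_=snapshot("scene");t,_=snapshot("top");st=get_state();print(st["ee_pos"],st["tcp_rot"])
cv2.imwrite("pics/s3.png",s);cv2.imwrite("pics/t3.png",t)
C=np.hstack([cv2.resize(s[235:355,190:350],(800,600),interpolation=cv2.INTER_CUBIC)])
cv2.imwrite("pics/c3.png",C)
E
```

```text
[0.53591115 0.15871477 0.16522756] [ 3.13838593e+00 -1.33241867e-03  1.34713308e+00]
```

View pics/c3.png

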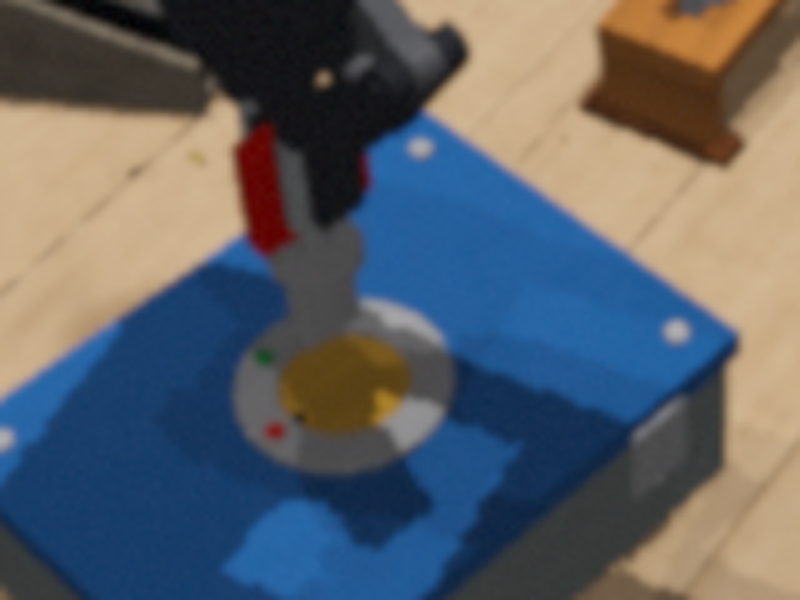

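```bash
python3 - <<'E'
from h import *
m=camera_model("scene");K,T=m["K"],m["T"]
def pr(p):
    c=T[:3,:3].T@(np.array(p)-T[:3,3]); q=K@(c*[1,-1,-1]); q=q[:2]/q[2]; return ((q-[190,235]+.5)*5-.5).round(0)
x,y,z=.5359,.1587,.1652-.0708; a=1.347-1.614+.042
ey=np.array([-np.sin(a),np.cos(a),0]);ex=np.array([np.cos(a),np.sin(a),0]);o=np.array([x,y,z])
for sx in(-1,1):
  for sy in(-1,1): print(sx,sy,"tip",pr(o+ex*.004*sx+ey*.01*sy),"blade top",pr(o+ex*.004*sx+ey*.01*sy+[0,0,.025]),"bowlow",pr(o+ex*.005*sx+ey*.02*sy+[0,0,.046]))
print("collar bottom extremes",[pr(o+[0,0,.033]+.014*(ex*np.cos(t)+ey*np.sin(t))) for t in np.arange(0,6.28,.785)])
s=cv2.imread("pics/s3.png");plug("scene",s)
E
```

```text
-1 -1 tip [371. 315.] blade top [363. 257.] bowlow [386. 189.]
-1 1 tip [317. 351.] blade top [307. 293.] bowlow [273. 263.]
1 -1 tip [354. 300.] blade top [345. 242.] bowlow [364. 171.]
1 1 tip [300. 336.] blade top [290. 278.] bowlow [250. 244.]
collar bottom extremes [array([293., 222.]), array([274., 248.]), array([284., 274.]), array([318., 285.]), array([355., 275.]), array([373., 249.]), array([363., 223.]), array([330., 212.])]
scene brass ((230.6434326171875, 175.31089782714844), (151.4407501220703, 207.25595092773438), 78.96231842041016) ring (335.0195007324219, 364.1817932128906)
 brass c [0.53635971 0.15832282 0.067     ]  ring c [0.53869467 0.15767312 0.07      ]  slot c [0.53646877 0.15813611]
 slot sides [(0.0312, -0.741), (0.0298, 0.808)]
```

Emit:
{"fn": "move_arm", "kwargs": {"series": [[1,0,0,0.03,0],[1,0,0,0.024,0],[1,0,0,0,0],[1,0,0,0,0],[1,0,0,0,0],[1,0,0,0,0]]}}

```text
time_s: 6.8
ee_pos: [0.5347, 0.1587, 0.1418]
tcp_rot: [3.141, -0.0, 1.347]
force: [-0.1, -0.2, -0.5]
grip_width: 0.0093
finger_force: 58.5
```

```bash
python3 - <<'E'
from h import *
ims=[snapshot("scene") for _ in range(4)];s=np.mean([i[0] for i in ims],0).astype(np.uint8);st=get_state();print(st["ee_pos"],st["tcp_rot"],st["force"])
cv2.imwrite("pics/s4.png",s)
C=cv2.resize(s[270:330,220:300],(800,600),interpolation=cv2.INTER_CUBIC)
C=cv2.convertScaleAbs(C,alpha=1.6)
m=camera_model("scene");K,T=m["K"],m["T"]
def pr(p):
    c=T[:3,:3].T@(np.array(p)-T[:3,3]); q=K@(c*[1,-1,-1]); q=q[:2]/q[2]; return ((q-[220,270]+.5)*10-.5).round(0)
x,y,z=st["ee_pos"];z-=.0708;a=-.225
ey=np.array([-np.sin(a),np.cos(a),0]);ex=np.array([np.cos(a),np.sin(a),0]);o=np.array([x,y,z]);q=np.array([.5353,.1588,.067])
for sx in(-1,1):
  for sy in(-1,1): print(sx,sy,"tip",pr(o+ex*.004*sx+ey*.01*sy),"slot",pr(q+ex*.006*sx+ey*.013*sy))
print("collar",[pr(o+[0,0,.033]+.014*(ex*np.cos(t)+ey*np.sin(t))) for t in np.arange(0,6.28,.785)])
cv2.imwrite("pics/c4.png",C)
E
```

```text
[0.53481805 0.15874774 0.14206927] [ 3.14093753e+00 -2.82111410e-04  1.34711068e+00] [-0.902164   -0.36068606 -0.61159291]
-1 -1 tip [461. 385.] slot [485. 399.]
-1 1 tip [356. 459.] slot [348. 495.]
1 -1 tip [428. 356.] slot [435. 355.]
1 1 tip [322. 429.] slot [298. 450.]
collar [array([310., 208.]), array([273., 259.]), array([293., 311.]), array([359., 334.]), array([431., 312.]), array([467., 260.]), array([446., 209.]), array([381., 187.])]
```

View pics/c4.png

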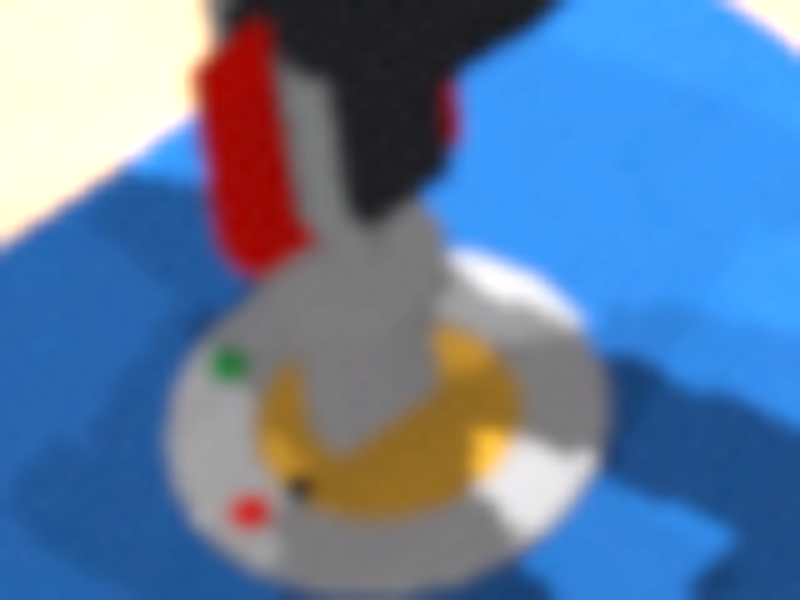

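Tip corners are at (340,458) and (442,385), against a predicted (356,459) and (461,385). So the key sits about 1.5 mm off in both x and y. I'll correct that and probe gently downward.

Emit:
{"fn": "move_arm", "kwargs": {"series": [[1,-0.0032,-0.003,0,0],[1,0,0,0,0],[1,0,0,0.005,0],[1,0,0,0.005,0],[1,0,0,0.005,0],[1,0,0,0,0]]}}

```text
time_s: 7.5
ee_pos: [0.5326, 0.1576, 0.135]
tcp_rot: [-3.14, 0.0, 1.347]
force: [-0.9, 0.1, -0.3]
grip_width: 0.0094
finger_force: 58.5
```

Emit:
{"fn": "move_arm", "kwargs": {"series": [[1,0,0,0.005,0],[1,0,0,0.005,0],[1,0,0,0,0],[1,0,0,0,0]]}}

```text
time_s: 7.83
ee_pos: [0.5329, 0.1577, 0.1314]
tcp_rot: [-3.141, 0.0, 1.347]
force: [0.2, 0.5, -0.5]
grip_width: 0.0093
finger_force: 58.5
```

No force at tip height of about 0.061, so the blade is in. Going on down.

Emit:
{"fn": "move_arm", "kwargs": {"series": [[1,0,0,0.01,0],[1,0,0,0.01,0],[1,0,0,0.01,0],[1,0,0,0.01,0],[1,0,0,0,0],[1,0,0,0,0]]}}

```text
time_s: 8.33
ee_pos: [0.5327, 0.1576, 0.1151]
tcp_rot: [-3.141, 0.0, 1.347]
force: [0.1, 0.5, -1.7]
grip_width: 0.0092
finger_force: 58.5
```

Emit:
{"fn": "move_arm", "kwargs": {"series": [[1,0,0,0.006,0],[1,0,0,0.006,0],[1,0,0,0.003,0],[1,0,0,0.002,0],[1,0,0,0,0],[1,0,0,0,0]]}}

```text
time_s: 8.83
ee_pos: [0.5331, 0.1577, 0.1089]
tcp_rot: [-3.142, 0.0, 1.347]
force: [-0.2, -0.6, -0.9]
grip_width: 0.0092
finger_force: 58.5
```

Emit:
{"fn": "move_arm", "kwargs": {"series": [[1,0,0,0.003,0],[1,0,0,0.002,0],[1,0,0,0,0],[1,0,0,0,0]]}}

```text
time_s: 9.17
ee_pos: [0.5335, 0.1578, 0.1079]
tcp_rot: [3.141, -0.0, 1.347]
force: [-2.9, -0.7, 6.0]
grip_width: 0.0095
finger_force: 59.2
```

Contact came at the expected height, 6 N at z 0.1079, so the key is home. Turning clockwise now.

Emit:
{"fn": "move_arm", "kwargs": {"series": [[1,0,0,0,0.03],[1,0,0,0,0.03],[1,0,0,0,0.03],[1,0,0,0,0.03],[1,0,0,0,0.03],[1,0,0,0,0.03],[1,0,0,0,0.03],[1,0,0,0,0]]}}

```text
time_s: 9.83
ee_pos: [0.5343, 0.158, 0.1079]
tcp_rot: [3.14, -0.002, 0.906]
force: [0.0, 0.9, 3.9]
grip_width: 0.0094
finger_force: 59.2
```

```bash
python3 - <<'E'
from h import *
s,_=snapshot("scene");st=get_state();print(st["ee_pos"],st["tcp_rot"],st["force"],st["ft_torque"])
cv2.imwrite("pics/c5.png",cv2.convertScaleAbs(cv2.resize(s[270:330,220:300],(800,600),interpolation=cv2.INTER_CUBIC),alpha=1.6))
E
```

```text
[0.53423726 0.1579984  0.10783732] [ 3.13985712e+00 -2.24263147e-03  9.08430616e-01] [-0.10736278  1.09401389  4.4790133 ] [ 0.07603322 -0.02869127 -0.06599207]
```

View pics/c5.png

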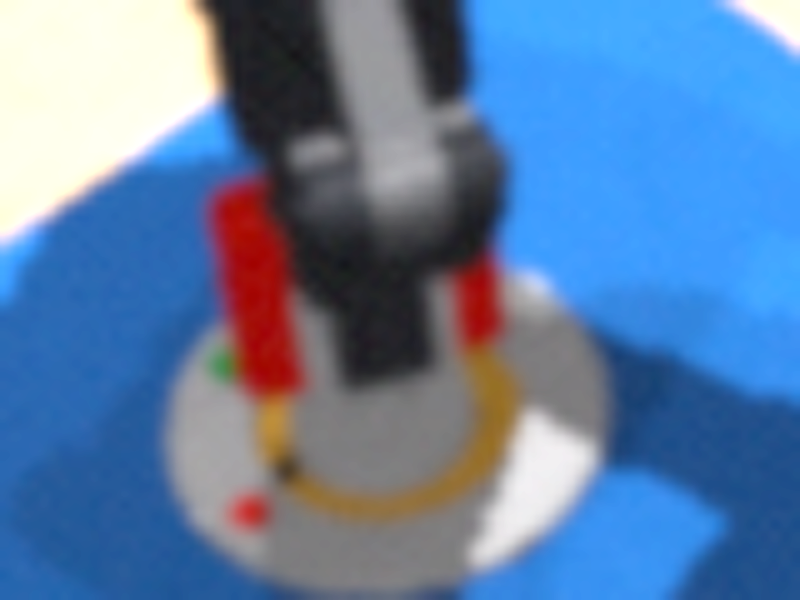

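The collar sits on the brass, and the dark pointer has moved from (300,487) to (287,467), toward the green mark. The plug is turning, so I continue.

Emit:
{"fn": "move_arm", "kwargs": {"series": [[1,0,0,0,0.035],[1,0,0,0,0.035],[1,0,0,0,0.035],[1,0,0,0,0.035],[1,0,0,0,0.035],[1,0,0,0,0.035],[1,0,0,0,0.035],[1,0,0,0,0.035],[1,0,0,0,0.035],[1,0,0,0,0]]}}

```text
time_s: 10.72
ee_pos: [0.5345, 0.1576, 0.1079]
tcp_rot: [3.141, -0.003, 0.248]
force: [1.6, -0.5, 3.8]
grip_width: 0.0094
finger_force: 59.3
```

Emit:
{"fn": "move_arm", "kwargs": {"series": [[1,0,0,0,0.02],[1,0,0,0,0.02],[1,0,0,0,0.02],[1,0,0,0,0],[1,0,0,0,0]]}}

```text
time_s: 11.13
ee_pos: [0.5345, 0.1575, 0.1079]
tcp_rot: [3.141, -0.003, 0.125]
force: [1.7, -0.5, 4.9]
grip_width: 0.009
finger_force: 59.5
```

```bash
python3 - <<'E'
from h import *
s,_=snapshot("scene");st=get_state();print(st["ee_pos"],st["tcp_rot"],st["force"],st["ft_torque"])
cv2.imwrite("pics/c6.png",cv2.convertScaleAbs(cv2.resize(s[270:330,220:300],(800,600),interpolation=cv2.INTER_CUBIC),alpha=1.6))
E
```

```text
[0.53448066 0.15750177 0.10784752] [ 3.14092649 -0.00319014  0.12478917] [ 1.64341857 -0.96884168  5.28020125] [-0.34765635 -0.40595696 -0.03140105]
```

View pics/c6.png

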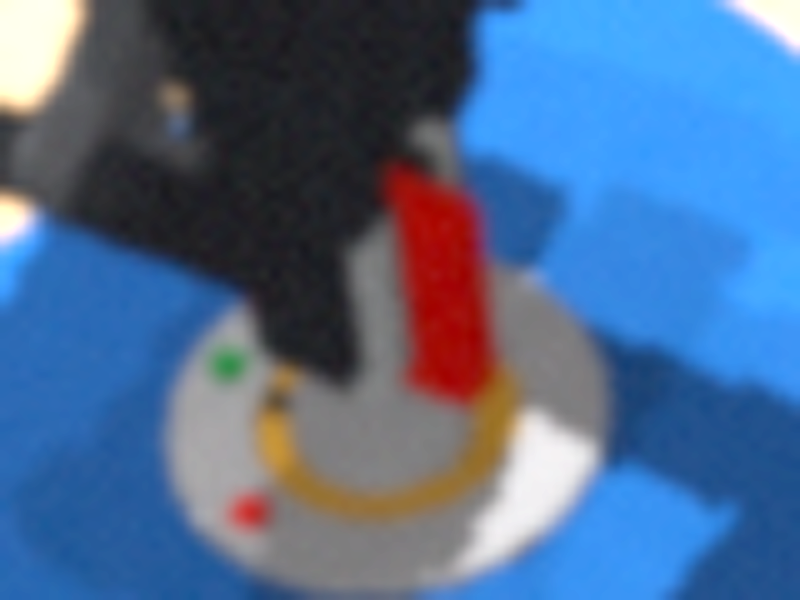

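The pointer is at (280,398), nearly at the green mark (228,365). There is no stop torque yet, so I keep turning.

Emit:
{"fn": "move_arm", "kwargs": {"series": [[1,0,0,0,0.02],[1,0,0,0,0.02],[1,0,0,0,0.02],[1,0,0,0,0],[1,0,0,0,0]]}}

```text
time_s: 11.6
ee_pos: [0.5345, 0.1574, 0.1078]
tcp_rot: [3.141, -0.003, -0.001]
force: [1.4, -1.5, 5.1]
grip_width: 0.0091
finger_force: 59.5
```

```bash
python3 -c "
from rig import *
s=get_state();print(s['tcp_rot'],s['force'],s['ft_torque'])"
```

```text
[ 3.14105744e+00 -3.19175302e-03 -6.82821952e-04] [ 1.4444841  -1.51310627  5.14337194] [-0.4121575  -0.40663457  0.06516932]
```

Emit:
{"fn": "move_arm", "kwargs": {"series": [[1,0,0,0,0.02],[1,0,0,0,0.02],[1,0,0,0,0],[1,0,0,0,0]]}}

```text
time_s: 11.93
ee_pos: [0.5343, 0.1574, 0.1078]
tcp_rot: [3.14, -0.003, -0.081]
force: [1.3, -1.7, 5.6]
grip_width: 0.0092
finger_force: 61.2
```

```bash
python3 -c "
from h import *
s=get_state();print(s['tcp_rot'],s['force'],s['ft_torque'])
s,_=snapshot('scene')
cv2.imwrite('pics/c7.png',cv2.convertScaleAbs(cv2.resize(s[270:330,220:300],(800,600),interpolation=cv2.INTER_CUBIC),alpha=1.6))"
```

```text
[ 3.14040207e+00 -2.90557200e-03 -8.09329813e-02] [ 1.33646355 -1.66144847  5.60645358] [-0.2870317  -0.19709355  0.8981156 ]
```

View pics/c7.png

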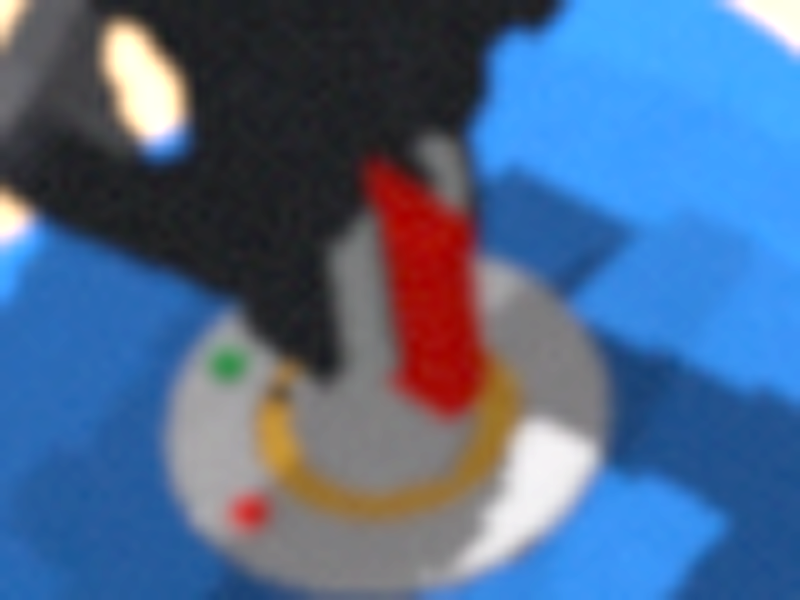

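The torque rose to 0.9 N m with the pointer by the green mark, so the plug is at its stop. I'll release and retreat.

Emit:
{"fn": "move_arm", "kwargs": {"series": [[1,0,0,0,-0.01],[0.5,0,0,0,0],[0,0,0,0,0],[0,0,0,0,0],[0,0,0,0,0],[0,0,0,-0.03,0],[0,0,0,-0.06,0],[0,0,0,-0.08,0],[0,0,0,-0.08,0],[0,0,0,-0.08,0]]}}

```text
time_s: 12.82
ee_pos: [0.5325, 0.1577, 0.2407]
tcp_rot: [-3.142, 0.001, -0.066]
force: [0.2, -0.1, -0.2]
grip_width: 0.0428
finger_force: 0.0
```

Emit:
{"fn": "move_arm", "kwargs": {"series": [[0,0,0.08,0,0],[0,0,0.08,0,0],[0,0,0.08,0,0],[0,0,0.08,0,0],[0,0,0.08,0,0],[0,0,0.08,0,0],[0,0,0.08,0,0],[0,0,0.08,0,0],[0,0,0,0,0],[0,0,0,0,0]]}}

```text
time_s: 13.65
ee_pos: [0.5159, -0.0991, 0.2396]
tcp_rot: [-3.141, -0.0, -0.07]
force: [0.5, 0.9, 0.3]
grip_width: 0.0427
finger_force: 0.0
```

```bash
python3 -c "
from h import *
s,_=snapshot('scene');t,_=snapshot('top')
f=lambda a:cv2.resize(a,(400,300),interpolation=cv2.INTER_CUBIC)
cv2.imwrite('pics/c8.png',np.vstack([np.hstack([f(s[260:335,210:310]),f(t[214:274,182:262])]),np.hstack([f(s[160:265,300:440]),f(t[180:285,295:435])])]))"
```

```text
(no output)
```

View pics/c8.png

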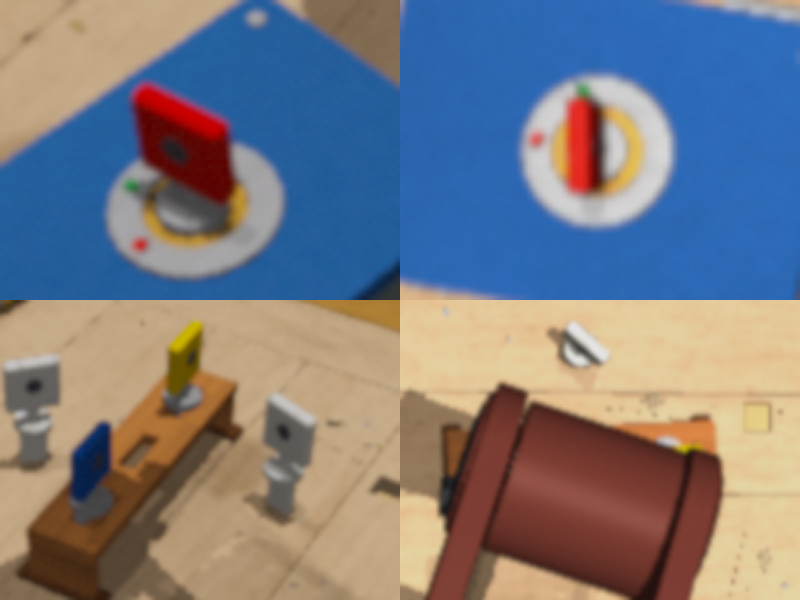

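The red key stands upright with its collar seated, and the bow points at the green mark (top-view crop (583,95)). The blue and yellow keys are untouched in the rack, so I'm handing in.

```bash
python3 -c "
from rig import *
print(close_job())"
```

```text
the job is handed in; nothing more can be done
None
```

The red key is fully home in the lock, turned clockwise to its stop and released upright; the blue and yellow keys stayed in their rack places, and the job was handed in at about 14 s.

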